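Clamp and lock the soldering brick in its gate-slot fixture

ROBOT

A 6-joint arm with a two-finger parallel gripper is mounted at the origin on the work surface. World frame = base frame: x ahead of the robot, y to its left, z up, the work surface at z = 0. Lengths are in m, angles in rad, forces in N, time in s.
With the tool pointing down it reaches from about 0.25 to 0.8 m from the base axis. Payload 3.9 kg.
Tool frame: the origin (TCP) lies between the finger pads; the fingertips stand 17 mm ahead of it and the grasp point (between the pads) lies 2 mm behind it; z points along the fingers, y is the line along which they close (so a half turn about z gives the same grasp; the last joint's range is limited). The gripper opens to 85 mm and grips with 20 to 120 N. Pads are 22 mm wide; open, the fingers measure 114 mm over their backs; the gripper's body (76 mm by 85 mm) begins 54 mm behind the grasp point. The pads swing forward as they close: fully open they stand 13 mm farther back than shut.
Start: joints at [1.345, 0.26, -0.138, 1.173, 0, 1.571], TCP at [0.118, 0.512, 0.248] pointing down, gripper open.
Joint ranges: [-2.78, 2.78], [-0.83, 1.72], [-1.28, 1.37], [-1.9, 2.12], [-1.57, 1.48], [-3.14, 3.14]. Speed limits (rad/s): [2.57, 2.57, 3.14, 3.14, 3.14, 3.14].

INTERFACE

Orientations are given as a unit quaternion [w, x, y, z].
In Python, from station import ctrl gives the robot as it stands.
- The arm moves only by the shell command python3 inch.py FILE [OPENING] [FORCE], which reads ROWS from the file FILE. ROWS is a JSON list of rows, 1 to 10 of them, each an object with the fields trans (a list: dx, dy, dz in units of 50 mm), rot (a list: a rotation vector rx, ry, rz in rad); a field left out counts as zero; each row is the pose to reach, as a shift and turn from the pose commanded when the command began, along the tool's axes at that moment; what a row does not reach only later rows make up. A row lasts 1/10 s, in which the tool goes at most 0.05 m and 0.15 rad, less where a joint would pass 70% of its speed; a pose out of reach is approached as far as the arm can. OPENING is the opening from 0.0 (shut) to 1.0 (fully open), set as the command begins (- or left out keeps the last). The fingers move at their own pace and stop on an object; FORCE is the grip in N (left out, the last holds). Time passes only in rows, so rows that do not move let the fingers close. It prints the time, the measured TCP pose, the force, the opening and the grip force at its end. Input that does not fit is refused with a message, and nothing moves.
- ctrl.get_obs(): the state, without advancing time (a new reading comes with each control period).
- ctrl.capture(name): name is "scene" or "top" or "wrist"; returns the picture (480x640x3 uint8, red, green, blue); there is no depth.
- ctrl.calibration(name): a dict with "K" (3x3 intrinsics, pixels), "xyz" and "orientation" of the camera in the world. Camera axes: x right, y up, looking along -z (the intrinsics and any distortion apply to the point x, -y, -z); pixel columns grow to the right and rows downward; lengths in m; the calibration is good to about 2 mm. The wrist camera is an equidistant fisheye: a pixel r from the principal point sees the ray r / f radians off the axis. A picture is of the moment at which its call begins: read the wrist's pose just before it. calibration takes no time and is no camera call; for the wrist camera it gives the pose at the moment of the call.
- ctrl.finish_job(): hands the job in; it is judged then, once.
The state is a dict: "clock": time; "joint_positions": joint angles; "joint_vel": joint speeds; "joint_efforts": joint torques, N m; "tcp_pos": TCP position; "tcp_rot": TCP orientation; "contact_force": force on the tool from outside, world axes, zero at the start; "ft_torque": the same for the moment, N m; "width": opening from 0.0 (shut) to 1.0 (fully open); "gripper_force": force on a finger pad.
Only numpy, scipy, OpenCV 4.12 (cv2) and the standard library are available. Lean on these libraries where they do the work, as an engineer would, in place of code of your own. Each camera call takes 0.05 s, during which the arm holds its last target. There are 200 camera calls.

TASK

Clamp the soldering brick: with a fingertip, gently push the red knob along the long leg of the L-shaped slot until it stops at the corner, then push it sideways to the closed end of the short leg so that the clamp is locked, and back off. Only push the knob: do not pinch it or pull it up. Leave the pliers, bottle, jar and brass bangle where they are.

Things in the scene. Friction and masses are not known exactly. Their poses are not given: they have to be found in the camera images.
- fixture: Fixed brick clamp, place and yaw vary. Origin on the bench surface, z up, x along the slot's long leg towards the brick, y along the short leg towards its closed end. Base x -80 to 230, y -60 to 60 mm, 10 high. Bright metal gate plate, top 36 mm high, x -80 to 70, y -60 to 60, with the L-shaped slot 14 mm wide. Nothing stands above the plate but the knob. Pale brick x 170 to 215, 52 mm high.
- knob: Red upright knob, 22 mm in diameter, 44 to 78 mm above the bench, on a 10 mm steel pin in the slot. Origin on the knob's axis at bench height (z 0 when down). In the fixture's frame (mm) it goes from x -50, y -20 (open) to x 30, y -20 (corner), then to x 30, y 20 (locked). It does not turn. A light spring (2 N) keeps it down; it must not be pulled up.
- slot_corner (a point): Where the pin's axis crosses the gate plate's top face (36 mm high) when the knob is fully at the corner.
- slot_end (a point): Where the pin's axis crosses the gate plate's top face (36 mm high) when the knob is at the closed end of the short leg (locked).
- ram (a joint): Travel of knob and blue cork-faced jaw (top 45 mm high) along the fixture's x, m: 0 fully open, 0.080 jaw home at the brick and knob at the corner (rigid stop). Starts at 0 to 0.030. Friction about 2.5 N plus damping 15 N per m/s, no spring: it stays where it is left.
- follower (a joint): Travel of the knob along the fixture's y, m: 0 in the long leg, 0.040 at the closed end of the short leg (rigid stop). Friction about 2 N plus damping 15 N per m/s, no spring. About 3.5 mm of play in the long leg; the pin enters the short leg only when ram is above about 0.0765.
- pliers: Bystander: pliers with blue handles lying on the bench, 150 x 50 mm, 12 mm high; origin on the underside near the middle.
- flux_bottle: Bystander: black bottle standing on the bench, 30 mm in diameter, 65 mm high; origin at the centre of its underside.
- jar: Bystander: small clear open jar, 44 mm in diameter, 35 mm high; origin at the centre of its underside.
- bangle: Bystander: brass ring lying flat, 68 mm in diameter, 6 mm high; origin at the centre of its underside.

How it is judged:
On the way, in this order (a step that is already met when the one before it is completed fails the run):
1. the knob is pushed along the long leg to the corner (value of joint ram above 0.0755 m and value of joint follower below 0.012 m), for 0.1 s.
2. the knob is pushed sideways to the closed end of the short leg (value of joint ram above 0.0755 m and value of joint follower above 0.036 m), for 0.2 s.
At the end, for the whole second after the job is handed in: The knob rests in the short leg within 4 mm of its closed end (follower above 0.036) with the jaw home (ram above 0.0755), not pulled up; pliers, bottle, jar and bangle are within 15 mm of where they were, bottle and jar upright (all of step 2 and z of knob in the frame of fixture below 0.003 m and distance of each of pliers, flux_bottle, jar, bangle from where it was at the start of the episode below 0.015 m and angle between each of flux_bottle, jar's own z axis and vertical below 0.3 rad); the robot touches nothing.
It fails at once if the knob is pulled up by more than 5 mm (z of knob in the frame of fixture above 0.005 m).
It fails at once if the knob is pinched or shoved hard (fingers press on it with more than 40 N) (contact force between the fingers and knob above 40 N).
It fails at once if a bystander is moved by more than 15 mm, lifted or tipped (distance of any of pliers, flux_bottle, jar, bangle from where it was at the start of the episode above 0.015 m or angle between any of flux_bottle, jar's own z axis and vertical above 0.3 rad).
It also fails if it takes over 43 s, if anything falls off the work surface, if the arm or the gripper's body presses on something with over 40 N, if the wrist force passes 120 N, or if a joint passes its speed limit or range.

## Working session

There is one attempt and no reset: what is moved stays moved. The work goes in short steps, Python scripts to look and compute and a shell command to move; the robot and the scene stay as the last step left them, time stands still between calls to the robot, and variables do not carry over. Pictures are saved under pics/ and viewed, at most 10 in all, crops included, and the job is handed in when it is done.

```bash
ls; mkdir -p pics
python3 - <<'E'
from station import ctrl
import cv2
for n in("top","scene"):
    im=ctrl.capture(n); cv2.imwrite(f"pics/{n}0.png",im[:,:,::-1]); print(n,ctrl.calibration(n))
o=ctrl.get_obs(); print(o["clock"],o["tcp_pos"],o["tcp_rot"],o["width"])
E
```

```text
inch.py
pics
station.py
top {'K': array([[560.0154946 ,   0.        , 310.73138364],
       [  0.        , 560.0154946 , 240.64530303],
       [  0.        ,   0.        ,   1.        ]]), 'xyz': array([0.53162346, 0.04345786, 0.92209492]), 'orientation': array([-0.70130374, -0.04064809,  0.03709146,  0.71073554])}
scene {'K': array([[491.60216042,   0.        , 318.66341801],
       [  0.        , 491.60216042, 239.63309238],
       [  0.        ,   0.        ,   1.        ]]), 'xyz': array([ 0.96081118, -0.28135568,  0.72403817]), 'orientation': array([0.86797522, 0.28195554, 0.12716865, 0.38852056])}
0.1 [0.11742286 0.51109828 0.24755532] [-8.80636964e-05  1.12685690e-01  9.93630301e-01 -8.66843852e-04] 0.9976146754083818
```

View pics/top0.png

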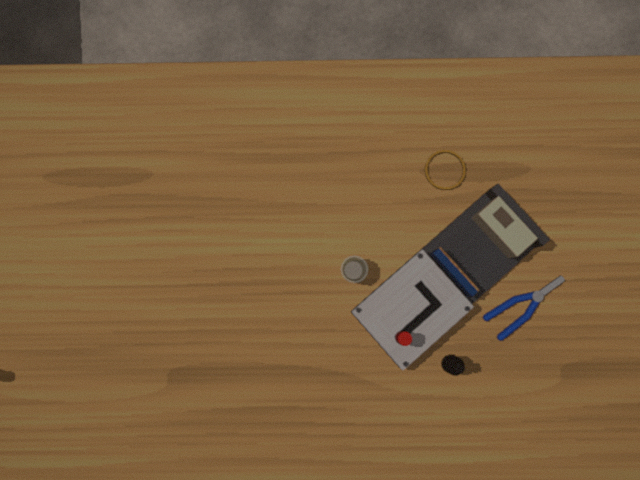

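View pics/scene0.png

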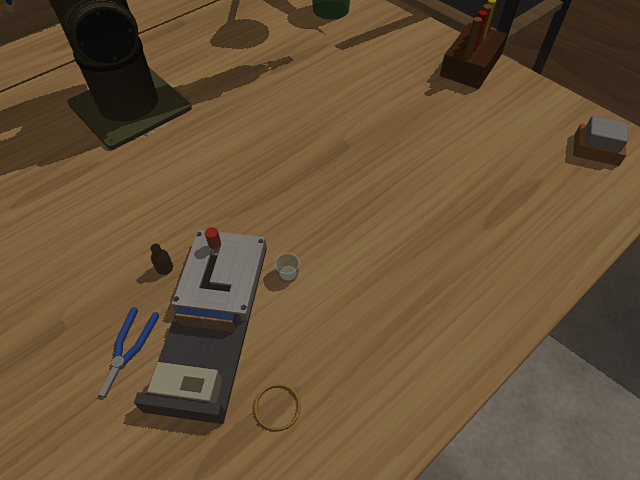

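The top view shows the plate with corners near (421,252), (474,305), (404,368) and (352,311). The knob is at (404,339), the slot corner at (438,303), and the closed end at (420,286). The bottle at (453,365) and jar at (355,270) are both close to the plate. The scene view agrees.

```bash
cat > h.py <<'E'
import numpy as np, cv2
from scipy.spatial.transform import Rotation as R
from station import ctrl
def cam(n):
    c=ctrl.calibration(n); q=np.array(c["orientation"]); return c["K"],np.array(c["xyz"]),R.from_quat(q[[1,2,3,0]]).as_matrix()
def ray(n,uv,z):
    K,p,M=cam(n); uv=np.atleast_2d(uv).astype(float)
    d=np.c_[(uv[:,0]-K[0,2])/K[0,0],-(uv[:,1]-K[1,2])/K[1,1],-np.ones(len(uv))]@M.T
    return p+d*((z-p[2])/d[:,2])[:,None]
def proj(n,P):
    K,p,M=cam(n); c=(np.atleast_2d(P)-p)@M
    return np.c_[K[0,2]+K[0,0]*c[:,0]/-c[:,2],K[1,2]-K[1,1]*c[:,1]/-c[:,2]]
def red(im):
    a=im.astype(int); m=((a[...,0]>90)&(a[...,0]>2.2*a[...,1])&(a[...,0]>2.2*a[...,2])).astype(np.uint8)
    return m
E
python3 - <<'E'
from h import *
def big(m):
    n,l,s,c=cv2.connectedComponentsWithStats(m); k=1+s[1:,4].argmax(); return (l==k).astype(np.uint8),c[k],s[k]
out={}
for n,box in(("top",(340,240,490,375)),("scene",(165,225,275,335))):
    im=cv2.imread(f"pics/{n}0.png")[:,:,::-1]
    hsv=cv2.cvtColor(np.ascontiguousarray(im),cv2.COLOR_RGB2HSV)
    m=((hsv[...,1]<50)&(hsv[...,2]>95)).astype(np.uint8); x0,y0,x1,y1=box
    z=np.zeros_like(m); z[y0:y1,x0:x1]=m[y0:y1,x0:x1]; z,_,s=big(z)
    cnt=max(cv2.findContours(z,0,1)[0],key=cv2.contourArea)[:,0]
    W=ray(n,cnt,.036)[:,:2]
    r=cv2.minAreaRect((W*1000).astype(np.float32)); print(n,s,r)
    b=cv2.boxPoints(r)/1000; print(b.round(4))
    rm=red(im)
    if n=="top": rm[:300]=0
    else: rm[:220]=0; rm[260:]=0
    rm,c,s=big(rm); print("red",c,s, "at z.061",ray(n,c,.061 if n=="scene" else .07)) 
    # fixture frame, sign chosen by knob / brick direction
    a=np.array(b[1]-b[0]),np.array(b[2]-b[1]); l=max(a,key=np.linalg.norm); l=l/np.linalg.norm(l)
    bp=ray(n,[(508,227)] if n=="top" else [(185,382)],.052)[0,:2]; ctr=np.array(r[0])/1000
    if l@(bp-ctr)<0:l=-l
    y=np.array([-l[1],l[0]]); o=ctr+.005*l
    print("yaw",np.arctan2(l[1],l[0]),"origin",o,"brick in fix",(bp-o)@l,(bp-o)@y)
    k=ray(n,c,.061 if n=="scene" else .07)[0,:2]-o; print("knob in fix",k@l,k@y)
    for P in((-.05,-.02),(.03,-.02),(.03,.02)): 
        w=o+P[0]*l+P[1]*y; print(P,w,proj(n,[*w,.036]))
E
```

```text
top [ 352  250  121  120 6368] ((519.7318115234375, -110.3791275024414), (120.98062133789062, 150.72042846679688), 40.21504592895508)
[[ 0.4249 -0.0919]
 [ 0.5222 -0.207 ]
 [ 0.6146 -0.1289]
 [ 0.5173 -0.0138]]
red [404.43506494 338.24675325] [398 332  14  14 154] at z.061 [[ 0.47650626 -0.09153536  0.07      ]]
yaw -0.8689113 origin [ 0.5229601  -0.11419726] brick in fix 0.1913612360320291 -0.001986019940385183
knob in fix -0.047298530445573486 -0.020841543719359985
(-0.05, -0.02) [ 0.47540466 -0.0889291 ] [[399.2884082  337.60006408]]
(0.03, -0.02) [ 0.52705732 -0.15001922] [[437.21395209 303.78317146]]
(0.03, 0.02) [ 0.55760238 -0.12419289] [[420.08444767 284.50162942]]
scene [ 172  230   93   83 4477] ((521.38037109375, -110.55136108398438), (119.9584732055664, 149.45375061035156), 40.32036209106445)
[[ 0.4273 -0.0924]
 [ 0.524  -0.2063]
 [ 0.6155 -0.1287]
 [ 0.5188 -0.0148]]
red [210.90909091 231.72727273] [205 227  13  10  99] at z.061 [[ 0.46656518 -0.08566983  0.061     ]]
yaw -0.86707324 origin [ 0.52461568 -0.11436355] brick in fix 0.19466738540833306 0.00488648589952418
knob in fix -0.059439398024429255 -0.02569334697449059
(-0.05, -0.02) [ 0.47701387 -0.08918285] [[215.27614208 245.19433406]]
(0.03, -0.02) [ 0.52877873 -0.15017792] [[202.42688688 285.01419838]]
(0.03, 0.02) [ 0.55927627 -0.12429549] [[226.46091229 287.94372492]]
```

The rows are not in the units I measure in: shifts go in units of 50 mm. I convert before sending: -0.14 m is -2.8, -0.1 m is -2.

```bash
echo '[{"trans": [-0.8, -0.8, 0.2], "rot": [0, 0, 0.06]}, {"trans": [-1.4, -1.5, 0.3], "rot": [0, 0, 0.12]}, {"trans": [-2, -2.2, 0.4], "rot": [0, 0, 0.18]}, {"trans": [-2.6, -2.8, 0.6], "rot": [0, 0, 0.24]}, {"trans": [-3.2, -3.4, 0.7], "rot": [0, 0, 0.32]}, {"trans": [-3.8, -4, 0.8], "rot": [0, 0, 0.4]}, {"trans": [-4.4, -4.7, 1], "rot": [0, 0, 0.48]}, {"trans": [-5, -5.4, 1.1], "rot": [0, 0, 0.56]}, {"trans": [-5.6, -6, 1.2], "rot": [0, 0, 0.64]}, {"trans": [-6.2, -6.6, 1.3], "rot": [0, 0, 0.64]}]' > m.json && python3 inch.py m.json 0.0 20
cat > go.py <<'E'
# go.py fx fy z : shift in tool axes to fixture-frame goal, plus yaw error
import sys; from h import *
O=np.array([.5240,-.1143]);Y=-.868
l=np.array([np.cos(Y),np.sin(Y)]);y=np.array([-l[1],l[0]])
o=ctrl.get_obs(); p=o["tcp_pos"]; q=np.array(o["tcp_rot"]); M=R.from_quat(q[[1,2,3,0]])
f=(p[:2]-O); print("now fix",(f@l).round(4),(f@y).round(4),"z",p[2].round(4))
a=list(map(float,sys.argv[1:])); g=np.array([*(O+a[0]*l+a[1]*y),a[2]])
T=np.c_[[*-l,0],[*y,0],[0,0,-1]]
print("shift",M.inv().apply(g-p).round(4),"rot",(M.inv()*R.from_matrix(T)).as_rotvec().round(4))
E
python3 go.py -.095 -.02 .15
```

```text
clock: 1.1
tcp_pos: [0.346, 0.1188, 0.183]
tcp_rot: [-0.0, 0.42, 0.907, 0.0]
contact_force: [0.3, 0.4, -0.1]
width: 0.001
gripper_force: 0.0
now fix -0.2929 0.0149 z 0.183
shift [-0.1979 -0.035   0.033 ] rot [ 0.     -0.0001  0.0008]
```
Goal z: go straight to (-.095,-.02,.10)? Path along fixture -x, the knob at -0.047 minus 11. OK. Then settle.

In the tool's units: -0.02 m is -0.4, -0.197 m is -3.94.

```bash
echo '[{"trans": [-0.9, -0.2, 0.3]}, {"trans": [-1.8, -0.4, 0.6]}, {"trans": [-2.7, -0.6, 0.9]}, {"trans": [-3.5, -0.7, 1.2]}, {"trans": [-3.94, -0.7, 1.4]}, {"trans": [-3.94, -0.7, 1.7]}, {"trans": [-3.94, -0.7, 1.7]}, {"trans": [-3.94, -0.7, 1.7]}]' > m.json && python3 inch.py m.json
python3 go.py -.085 -.02 .067
```

Run:
```python
from h import *
a=ctrl.capture("scene")[150:350,110:330]; b=ctrl.capture("top")[220:400,320:500]
cv2.imwrite("pics/c1.png",np.hstack([cv2.resize(a,(440,400)),cv2.resize(b,(360,400))])[:,:,::-1])
```

```text
clock: 1.9
tcp_pos: [0.4458, -0.0519, 0.098]
tcp_rot: [-0.001, 0.419, 0.908, -0.0]
contact_force: [0.1, -0.4, -0.3]
width: 0.003
gripper_force: 0.0
now fix -0.0982 -0.0193 z 0.098
shift [-0.0132 -0.0006  0.031 ] rot [-0.0014 -0.0016  0.0022]
```

View pics/c1.png

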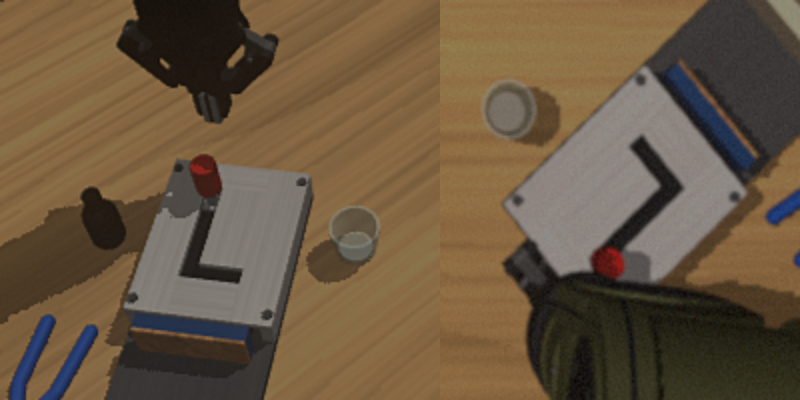

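The fingertips are in line behind the knob, which is at crop (607,262), and the area around the knob is clear. I'll lower the tip and make first contact.

In the tool's units: 0.031 m is 0.62, -0.044 m is -0.88.

```bash
echo '[{"trans": [0, 0, 0.3]}, {"trans": [0, 0, 0.62]}, {"trans": [-0.2, 0, 0.62]}, {"trans": [-0.4, 0, 0.62]}, {"trans": [-0.52, 0, 0.62]}, {"trans": [-0.64, 0, 0.62]}, {"trans": [-0.76, 0, 0.62]}, {"trans": [-0.88, 0, 0.62]}]' > m.json && python3 inch.py m.json; python3 go.py .003 -.02 .067
```

```text
clock: 2.8
tcp_pos: [0.4755, -0.0856, 0.0676]
tcp_rot: [-0.0, 0.419, 0.908, 0.0]
contact_force: [-1.7, 3.6, 2.5]
width: 0.0
gripper_force: 1.7
now fix -0.0532 -0.0184 z 0.0676
shift [-0.0562 -0.0017  0.0006] rot [ 0.0007 -0.0007  0.0023]
```

```bash
echo '[{"trans": [-0.12, 0, 0]}, {"trans": [-0.24, 0, 0]}, {"trans": [-0.36, -0.02, 0]}, {"trans": [-0.48, -0.02, 0]}, {"trans": [-0.6, -0.02, 0]}, {"trans": [-0.72, -0.02, 0]}, {"trans": [-0.84, -0.04, 0]}, {"trans": [-0.92, -0.04, 0]}, {"trans": [-1, -0.04, 0]}]' > m.json && python3 inch.py m.json; python3 go.py .008 -.02 .067
```

```text
clock: 3.7
tcp_pos: [0.5063, -0.1253, 0.0672]
tcp_rot: [-0.0, 0.42, 0.908, -0.0]
contact_force: [-1.2, 3.5, -0.4]
width: 0.002
gripper_force: 1.5
now fix -0.003 -0.0206 z 0.0672
shift [-0.011   0.0005  0.0002] rot [-0.0001 -0.0001  0.0021]
```

Contact is steady at about 3.7 N. Next I'll creep to the stop in 1.5 to 2 mm steps.

```bash
echo '[{"trans": [-0.06, 0, 0]}, {"trans": [-0.1, 0, 0]}, {"trans": [-0.14, 0, 0]}, {"trans": [-0.16, 0, 0]}, {"trans": [-0.18, 0, 0]}]' > m.json && python3 inch.py m.json; python3 go.py .008 -.02 .067;  echo '[{"trans": [-0.02, 0, 0]}, {"trans": [-0.03, 0, 0]}]' > m.json && python3 inch.py m.json;  python3 go.py .008 -.02 .067
```

```text
clock: 4.2
tcp_pos: [0.512, -0.1319, 0.0673]
tcp_rot: [-0.0, 0.419, 0.908, -0.0]
contact_force: [-0.4, 3.7, -0.6]
width: 0.001
gripper_force: 1.3
now fix 0.0056 -0.0205 z 0.0673
shift [-0.0024  0.0005  0.0003] rot [-0.0002 -0.0001  0.0022]
clock: 4.4
tcp_pos: [0.5129, -0.133, 0.0673]
tcp_rot: [-0.0, 0.42, 0.908, -0.0]
contact_force: [-1.0, 3.8, -0.5]
width: -0.0
gripper_force: 1.3
now fix 0.0071 -0.0206 z 0.0673
shift [-0.0009  0.0006  0.0003] rot [-0.0002 -0.0001  0.0022]
```

```bash
echo '[{"trans": [-0.02, 0, 0]}, {"trans": [-0.04, 0, 0]}, {"trans": [-0.04, 0, 0]}]' > m.json && python3 inch.py m.json | grep -E 'force'; python3 go.py .008 -.02 .067;  echo '[{"trans": [-0.02, 0, 0]}, {"trans": [-0.02, 0, 0]}]' > m.json && python3 inch.py m.json| grep force;  python3 go.py .008 -.02 .067
```

```text
contact_force: [-1.3, 5.4, 2.1]
gripper_force: 2.7
now fix 0.008 -0.0206 z 0.0672
shift [0.     0.0006 0.0002] rot [ 0.     -0.0024  0.0025]
contact_force: [-2.9, 6.6, 3.6]
gripper_force: 3.7
now fix 0.0081 -0.0206 z 0.0672
shift [0.0001 0.0006 0.0002] rot [ 0.0001 -0.004   0.0028]
```

Force is rising while the motion has stopped, so the knob is at the corner. I'll check bottle clearance before going around to the knob's side.

```bash
echo '[{"trans": [0.12, 0, 0]}, {"trans": [0.24, 0, 0]}, {"trans": [0.36, 0, 0]}, {"trans": [0.36, 0, 0]}]' > m.json && python3 inch.py m.json|grep -E "clock|contact"; python3 go.py -.008 -.057 .067
python3 - <<'E'
from h import *
O=np.array([.5240,-.1143]);Y=-.868
l=np.array([np.cos(Y),np.sin(Y)]);y=np.array([-l[1],l[0]])
w=ray("top",(453,365),.05)[0,:2]-O; print("bottle",w@l,w@y)
E
```

```text
clock: 5.3
contact_force: [0.0, 0.6, -0.7]
now fix -0.0085 -0.0209 z 0.0673
shift [-0.0004 -0.0361  0.0004] rot [-0.0007  0.0001  0.0026]
bottle -0.017585237205839942 -0.10310676322353579
```

In the tool's units: -0.0385 m is -0.77, -0.036 m is -0.72.

```bash
echo '[{"trans": [0, -0.36, 0]}, {"trans": [0, -0.72, 0]}, {"trans": [-0.2, -0.72, 0]}, {"trans": [-0.5, -0.72, 0]}, {"trans": [-0.77, -0.72, 0]}, {"trans": [-0.77, -0.72, 0]}, {"trans": [-0.77, -0.72, 0]}]' > m.json && python3 inch.py m.json|grep -E "clock|contact"; python3 go.py .03 -.05 .067
python3 - <<'E'
from h import *
a=ctrl.capture("scene")[150:350,110:330]; b=ctrl.capture("top")[220:400,320:500]
cv2.imwrite("pics/c2.png",np.hstack([cv2.resize(a,(440,400)),cv2.resize(b,(360,400))])[:,:,::-1])
E
```

```text
clock: 6.0
contact_force: [-0.1, -0.9, 0.3]
now fix 0.031 -0.0567 z 0.0671
shift [0.001  0.0067 0.0001] rot [-0.     -0.0005  0.0014]
```

View pics/c2.png

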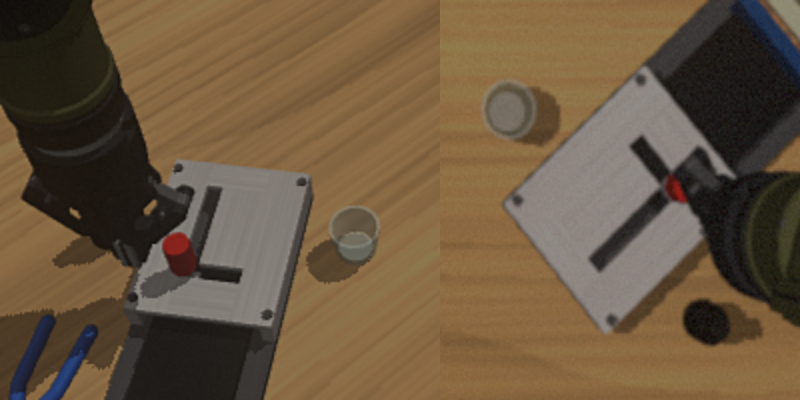

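The knob is at the corner, at scene crop (180,255), with the fingertips beside it on the -y side. Now the sideways push.

In the tool's units: 0.028 m is 0.56, 0.024 m is 0.48.

```bash
echo '[{"trans": [0, 0.08, 0]}, {"trans": [0, 0.16, 0]}, {"trans": [0, 0.24, 0]}, {"trans": [0, 0.32, 0]}, {"trans": [0, 0.4, 0]}, {"trans": [0, 0.48, 0]}, {"trans": [0, 0.56, 0]}]' > m.json && python3 inch.py m.json|grep -E "clock|contact"; python3 go.py .03 0 .067
```

```text
clock: 6.8
contact_force: [-1.7, -0.9, 2.5]
now fix 0.0304 -0.0284 z 0.0673
shift [0.0003 0.0284 0.0003] rot [-0.0005 -0.0004  0.0021]
```

In the tool's units: 0.02 m is 0.4, 0.018 m is 0.36.

```bash
echo '[{"trans": [0, 0.08, 0]}, {"trans": [0, 0.16, 0]}, {"trans": [0, 0.24, 0]}, {"trans": [0, 0.3, 0]}, {"trans": [0, 0.36, 0]}, {"trans": [0, 0.4, 0]}]' > m.json && python3 inch.py m.json|grep -E "clock|contact"; python3 go.py .03 0 .067; echo '[{"trans": [0, 0.02, 0]}, {"trans": [0, 0.04, 0]}, {"trans": [0, 0.04, 0]}]' > m.json && python3 inch.py m.json|grep -E "clock|contact"; python3 go.py .03 0 .067
```

```text
clock: 7.4
contact_force: [-2.0, -0.3, 1.6]
now fix 0.0305 -0.0081 z 0.0673
shift [0.0005 0.0081 0.0003] rot [ 0.0001 -0.0002  0.0024]
clock: 7.7
contact_force: [-1.9, -0.1, 0.3]
now fix 0.0305 -0.0063 z 0.0673
shift [0.0005 0.0063 0.0003] rot [ 0.0002 -0.0001  0.0023]
```

```bash
for i in 1; do echo '[{"trans": [0, 0.02, 0]}, {"trans": [0, 0.04, 0]}, {"trans": [0, 0.06, 0]}, {"trans": [0, 0.06, 0]}]' > m.json && python3 inch.py m.json|grep -E "contact"; python3 go.py .03 0 .067; done; echo '[{"trans": [0, 0.02, 0]}, {"trans": [0, 0.04, 0]}, {"trans": [0, 0.04, 0]}]' > m.json && python3 inch.py m.json|grep -E "contact"; python3 go.py .03 0 .067
```

```text
contact_force: [-1.8, -0.9, 0.4]
now fix 0.0306 -0.0034 z 0.0673
shift [0.0006 0.0034 0.0003] rot [-0.0001 -0.      0.0022]
contact_force: [-5.3, -3.8, 2.1]
now fix 0.0304 -0.0029 z 0.0673
shift [0.0004 0.0029 0.0002] rot [-0.0033  0.0001  0.0016]
```

That is the stop: 6.5 N with the motion halted. I'll hold briefly, back off, rise, then check by camera.

```bash
echo '[{"trans": [0, 0.02, 0]}, {"trans": [0, 0.02, 0]}, {"trans": [0, 0.02, 0]}]' > m.json && python3 inch.py m.json|grep -E "contact"; python3 go.py .03 0 .067; echo '[{"trans": [0, -0.12, 0]}, {"trans": [0, -0.3, 0]}, {"trans": [0, -0.6, 0]}, {"trans": [0, -0.6, -0.6]}, {"trans": [0, -0.6, -1.4]}, {"trans": [0.6, -0.6, -2.4]}, {"trans": [1.5, -0.6, -2.8]}, {"trans": [2.4, -0.6, -2.8]}, {"trans": [3.2, -0.6, -2.8]}, {"trans": [4, -0.6, -2.8]}]' > m.json && python3 inch.py m.json|grep -E "clock|contact|pos"
python3 - <<'E'
from h import *
a=ctrl.capture("scene"); b=ctrl.capture("top")
cv2.imwrite("pics/c3.png",np.hstack([cv2.resize(a[150:450,80:330],(400,480)),cv2.resize(b[140:400,320:560],(400,480))])[:,:,::-1])
O=np.array([.5240,-.1143]);Y=-.868
l=np.array([np.cos(Y),np.sin(Y)]);y=np.array([-l[1],l[0]])
m=red(b); m[:220]=0;m[340:]=0
c=np.argwhere(m)[:,::-1].mean(0); w=ray("top",c,.07)[0,:2]-O; print(c,"knob",w@l,w@y)
E
```

```text
contact_force: [-6.4, -4.9, 3.5]
now fix 0.0304 -0.0027 z 0.0672
shift [0.0004 0.0027 0.0002] rot [-0.0047  0.      0.0011]
clock: 9.7
tcp_pos: [0.3896, -0.0044, 0.2077]
contact_force: [0.4, -0.2, -0.4]
[425.05405405 283.87837838] knob 0.030026519259158592 0.018400696413651028
```

View pics/c3.png

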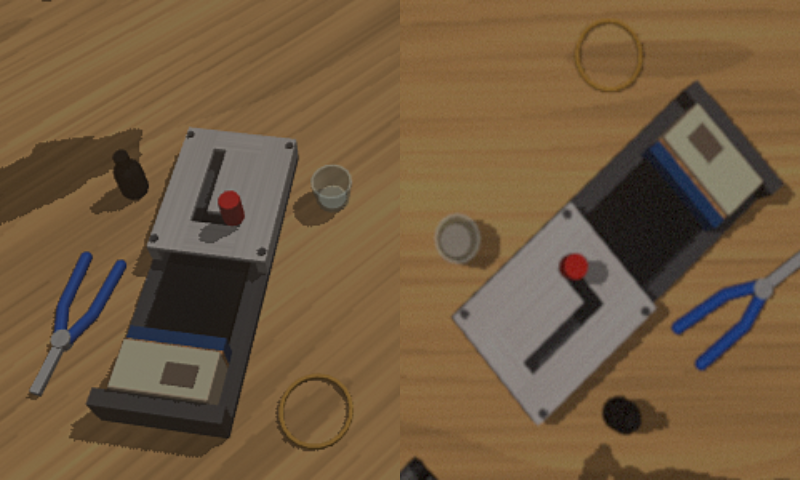

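The knob, at top crop (575,266), sits at the closed end of the short leg, measured at x 30 and y 18.4 mm with about 1 mm of bias. The blue jaw is against the brick, and the bystanders are where they were. The arm is clear.

```bash
python3 -c "
from station import ctrl
print(ctrl.finish_job())"
```

```text
the job is handed in; nothing more can be done
None
```

The clamp is locked and the job is handed in: the knob is at the closed end of the short leg with the jaw against the brick, the arm has backed off clear, and the pliers, bottle, jar and bangle look unmoved in the last pictures; no verdict came back.

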